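# Turn over the flag of the empty watch bay

### The job

One bay of the three-bay watch rack has been emptied, but its turn-over flag still lies towards the robot with the bar mark up, as for a bay in use. Press the short brass tail of that flag down with a fingertip so that the flag tips up, then push the flag right over until it lies flat on its far rest with the ring mark up. Push only, gripping nothing, without forcing the flag; leave the two watches, the other two flags and the loose things beside the rack as they are.

Things in the scene. Friction and masses are not known exactly. Their poses are not given: they have to be found in the camera images.
- bay_empty: the one bay without a watch: a fixed grey plate 190 x 68 x 6 mm on the rack's dark board. Three such bays stand side by side, 72 mm apart; which place is the empty one's varies. Origin on the plate's underside below the flag's pivot, 12 mm above the bench. Axes: x away from the robot (rack turned up to 0.3 rad), y along the pivot pin, z up
- bay_empty_pivot (a point): middle of the empty bay's pivot pin, 46 mm above the bay's origin, so 58 mm above the bench; axes those of the bay. The pin runs between two aluminium cheeks that reach 9 mm to either side in x and 9 mm above the pin, 26 to 31 mm either side of the middle. From the cheeks to the far rest pins the plate is bare, 40 mm below the pin
- bay_empty_pocket (a point): middle of the floor of the empty bay's black open watch pocket, 93 mm from the pivot towards the robot, 22 mm above the bench; 58 mm wide inside, walls 4 mm thick, rising to 32 mm above the bench
- bay_empty_far_rest (a point): middle between the tops of the two far rest pins (8 mm thick caps, 11 mm either side of the middle), 48 mm beyond the pivot and 1.5 mm below its height; the turned flag lies on them. Two like pins stand 48 mm on the robot's side of the pivot
- flag_empty (a joint): angle of the empty bay's flag: 0 = flat towards the robot, bar mark up; pi/2 = upright; 3.14 = flat away from the robot, ring mark up; starts at 0 to 0.1. An aluminium paddle 3 mm thick, 44 mm wide, round end 56 mm from the pivot, level with the pivot when flat. The hinge is stiff (0.03 N m) and balanced: the flag stays where it is left; 1 to 2 N moves it
- tail_empty (a point): point on the short brass counterweight tail of that flag, 28 mm from the pivot, on the face that is up at flag angle 0. The tail is in one piece with the flag across the pivot: 32 mm wide, 5 mm thick, to 35 mm from the pivot; at angle 0 it points away from the robot, level. Pressing it raises the flag by the same angle and may go right through. Axes turn with the flag
- flag_a (a joint): angle of the flag of the first bay with a watch, same build and meaning; starts at 0 to 0.1 and stays there
- flag_b (a joint): angle of the flag of the second bay with a watch, same build and meaning; starts at 0 to 0.1 and stays there
- watch_a: loose steel watch case with a dark dial, 52 x 48 x 18 mm, lying in the pocket of its bay; origin at the centre of its underside, which lies about 22 mm above the bench
- watch_b: loose steel watch case like the other, in the pocket of its own bay; origin at the centre of its underside
- loupe: loose black eye loupe, 35 mm across, 34 mm tall, to the right of the rack; origin at the centre of its underside
- tin: loose round pale aluminium tin, 50 mm across, 21 mm tall, to the right of the rack; origin at the centre of its underside
- oiler: loose dropper bottle, 30 mm across, 95 mm tall, to the left of the rack; origin at the centre of its underside

How it is judged (in metres and radians):
On the way:
1. the empty bay's flag is tipped up by a finger on its tail (contact force between the fingers and bay_empty above 0.2 N and x of the grasp point in the frame of bay_empty_pivot above 0 m and value of joint flag_empty between 0.25 and 1.6 rad).
At the end, for the whole second after the job is handed in: the empty bay's flag lies on its far rest, ring mark up, within 0.12 rad of flat; the flags of the two bays with watches still lie towards the robot within 0.2 rad of flat, and the watches lie in their pockets within 8 mm of where they were (value of joint flag_empty above 3.02 rad and value of joint each of flag_a, flag_b below 0.2 rad and distance of each of watch_a, watch_b from where it was at the start of the episode below 0.008 m); the robot touches nothing.
It fails at once if the flag of a bay with a watch is turned up by more than 0.3 rad (value of joint any of flag_a, flag_b above 0.3 rad).
It fails at once if a watch is lifted or shifted by more than 10 mm (distance of any of watch_a, watch_b from where it was at the start of the episode above 0.01 m).
It fails at once if the loupe, the tin or the dropper bottle is shifted or lifted by more than 15 mm (distance of any of loupe, tin, oiler from where it was at the start of the episode above 0.015 m).
It fails at once if the flag, its tail or its bay is forced or gripped with more than 30 N (contact force between the fingers and bay_empty above 30 N).
It fails at once if the flag or its tail is gripped between the fingers (contact force between the fingers and bay_empty above 4 N and z of the grasp point in the frame of tail_empty between -0.0065 and 0.0015 m and x of the grasp point in the frame of tail_empty between -0.084 and 0.007 m and y of the grasp point in the frame of tail_empty between -0.022 and 0.022 m).
It also fails if it takes over 38 s, if anything falls off the work surface, if the arm or the gripper's body presses on something with over 40 N, if the wrist force passes 120 N, or if a joint passes its speed limit or range.

### The arm

A 6-joint arm with a two-finger parallel gripper is mounted at the origin on a cart in front of the work surface, level with it; the furniture and walls round the work are solid. World frame = base frame: x ahead of the robot, y to its left, z up, the work surface at z = 0. Lengths are in mm, angles in rad, forces in N, time in s.
With the tool pointing down it reaches from about 350 to 875 mm from the base axis. Payload 4.2 kg.
Tool frame: the origin (TCP) lies at the very end of the fingers, on their centre line; the grasp point (between the pads) lies 19 mm behind it (arm.grasp_offset is the distance from the TCP to the grasp point, in mm); z points along the fingers, y is the direction in which the jaws open and shut (so a half turn about z gives the same grasp; the last joint's range is limited). The gripper opens to 85 mm and grips with 20 to 120 N. Pads are 22 mm wide; open, the fingers measure 114 mm over their backs; the gripper's body (76 mm by 85 mm) begins 54 mm behind the grasp point. The pads swing forward as they close: fully open they stand 13 mm farther back than shut.
Start: joints at [-0.905, 0.385, 0.008, 0, -1.194, -0.259], TCP at [247.308, -573.967, 231.312] pointing down, gripper open.
Joint ranges: [-3.14, 3.14], [-1.21, 2.06], [-1.07, 1.41], [-3.16, 2.05], [-2.99, -0.16], [-3.1, 3.1]. Speed limits (rad/s): [2.79, 2.79, 3.14, 3.14, 3.14, 3.14].

### API

Orientations are given as a unit quaternion [x, y, z, w].
In Python, from bench import arm gives the robot as it stands.
- The arm moves only by the tool arm_command, never from a script. Its argument "commands" is one flat list of numbers, 4 for each row, row after row: the shift along the tool's x, y, z in m, then the turn about the tool's z in degrees. In form: [tx, ty, tz, roll, tx, ty, tz, roll, ...]. A call has exactly 5 rows; each row shifts and turns the pose as measured when the row begins, along the tool's axes as they then stand; what a row does not reach is not made up. A row lasts 1/10 s, in which the tool goes at most 50 mm and 8.59 degrees, less where a joint would pass 70% of its speed; a pose out of reach is approached as far as the arm can. A call with a gripper value outside its range is refused whole. "jaw" is the opening, from 0 (shut) to 1 (fully open), set as the call begins (left out, the last holds). The fingers move at their own pace and stop on an object; the grip force is fixed at half the most. Time passes only in rows, so rows that do not move let the fingers close, or fill a call up. It gives the time, the measured TCP pose, the force and the opening at its end, in the units of the state.
- arm.read_state(): the state, without advancing time (a new reading comes with each control period).
- arm.get_image(name): name is "side" or "top"; returns the picture (400x640x3 uint8, red, green, blue); there is no depth.
- arm.camera_info(name): a dict with "camera_matrix" (3x3 intrinsics, pixels), "world_from_camera" (4x4, takes a point from camera to world coordinates). Camera axes: x right, y down, z forward; pixel columns grow to the right and rows downward; lengths in mm; the calibration is good to about 2 mm. A picture is of the moment at which its call begins. camera_info takes no time and is no camera call.
- arm.job_done(): hands the job in, once; it reports no verdict.
Trained networks look in the newest picture that a camera, given by its name, has taken for a name from the list of things; names that differ only in an ending like _2 or _b are one class to them, and where a whole thing is asked for, a point or a joint stands for the part that bears it (a point fixed in the world has none). Each returns a list of dicts, best first, with "confidence" (0 to 1); they miss things now and then, are a little off and sometimes report something else, mostly with a low value. They report only what shows in the picture. A call takes as long as a camera call.
- arm.regions_of(camera, target): "mask" (400x640 bool, what is visible of it).
- arm.place_of(camera, target): "centre" ([x, y, z] in mm, in the coordinates of the camera as it stood for that picture, good to about 4 mm: a listed point, or the origin of a listed thing).
The state is a dict: "clock": time; "joints": joint angles; "joint_vel": joint speeds; "joint_efforts": joint torques, N m; "position": TCP position; "ee_rot": TCP orientation; "contact_force": force on the tool from outside, world axes, zero at the start; "wrist_torque": the same for the moment, N m; "gripper_width": finger opening in mm.
Only numpy, scipy, OpenCV 4.12 (cv2) and the standard library are available. Lean on these libraries where they do the work, as an engineer would, in place of code of your own. Each camera call takes 0.05 s, during which the arm holds its last target.

## Working session

There is one attempt and no reset: what is moved stays moved. The work goes in short steps, Python scripts to look and compute and a tool call to move; the robot and the scene stay as the last step left them, time stands still between calls to the robot, and variables do not carry over. Pictures are saved under pics/ and viewed, and the job is handed in when it is done.

Besides the shell and the picture viewer there is one more tool, called by a JSON object that holds its "fn" and its "kwargs", one argument or row to a line. arm_command: Moves the arm, as the interface text tells. Its arguments: {"type":"object","properties":{"commands":{"type":"array"},"jaw":{"type":"number"}},"required":["commands"]}

```bash
mkdir -p pics
cat > h.py <<'E'
from bench import arm
import numpy as np, cv2
def snap(cam,fn):
    im=arm.get_image(cam); cv2.imwrite('pics/'+fn,im[:,:,::-1]); return im
def w(cam,p):
    T=np.array(arm.camera_info(cam)['world_from_camera']); return (T@np.r_[p,1])[:3]
E
python3 - <<'E'
from h import *
s=arm.read_state(); print({k:np.round(v,3) for k,v in s.items()})
for c in ['top','side']:
    snap(c,c+'0.png')
    for t in ['bay_empty','bay_empty_pivot','bay_empty_pocket','bay_empty_far_rest','tail_empty','watch_a','flag_a','loupe','tin','oiler']:
        try:
            for r in arm.place_of(c,t)[:3]: print(c,t,round(r['confidence'],2),np.round(w(c,r['centre'])))
        except Exception as e: print(c,t,e)
print(arm.read_state()['clock'])
E
```

```text
{'clock': np.float64(0.0), 'joints': array([-9.050e-01,  3.860e-01,  7.000e-03, -1.000e-03, -1.194e+00,
       -2.590e-01]), 'joint_vel': array([ 0.001, -0.001, -0.   , -0.001, -0.002, -0.001]), 'joint_efforts': array([ 2.0000e-03, -3.9229e+01,  1.8840e+01,  4.1860e+00, -5.0000e-03,
        0.0000e+00]), 'position': array([ 247.073, -573.458,  230.219]), 'ee_rot': array([-0.202,  0.979,  0.001, -0.   ]), 'contact_force': array([ 0.875, -0.407, -0.754]), 'wrist_torque': array([ 0.017, -0.056, -0.014]), 'gripper_width': np.float64(85.557)}
top bay_empty 0.7 [530. -68.   9.]
top bay_empty_pivot 0.76 [531. -70.  61.]
top bay_empty_pocket 0.76 [439. -43.  22.]
top bay_empty_pocket 0.18 [461.  27.  25.]
top bay_empty_far_rest 0.68 [579. -80.  56.]
top bay_empty_far_rest 0.32 [532. -68.  58.]
top tail_empty 0.77 [556. -74.  60.]
top watch_a 0.67 [ 418. -109.   20.]
top watch_a 0.53 [473. 277.  -5.]
top watch_a 0.44 [557. -74.  58.]
top flag_a it knows: bay_empty, bay_empty_far_rest, bay_empty_pivot, bay_empty_pocket, loupe, oiler, tail_empty, tin, watch
top loupe 0.51 [ 495. -335.   -1.]
top tin 0.56 [ 612. -374.    4.]
top oiler 0.47 [475. 277.  -3.]
side bay_empty 0.6 [529. -68.  11.]
side bay_empty_pivot 0.56 [529. -69.  58.]
side bay_empty_pocket 0.74 [438. -40.  21.]
side tail_empty 0.64 [554. -78.  59.]
side watch_a 0.61 [ 417. -110.   20.]
side watch_a 0.53 [460.  26.  19.]
side flag_a it knows: bay_empty, bay_empty_far_rest, bay_empty_pivot, bay_empty_pocket, loupe, oiler, tail_empty, tin, watch
side loupe 0.65 [ 490. -339.   -0.]
side loupe 0.43 [472. 276.   1.]
side tin 0.69 [ 606. -371.    1.]
side oiler 0.49 [473. 278.  -0.]
1.0
```

View pics/top0.png

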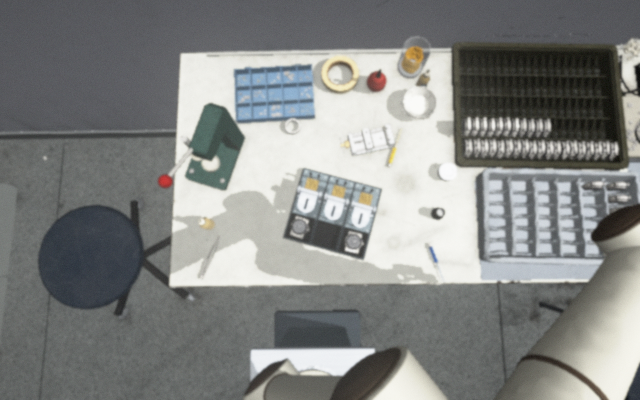

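View pics/side0.png

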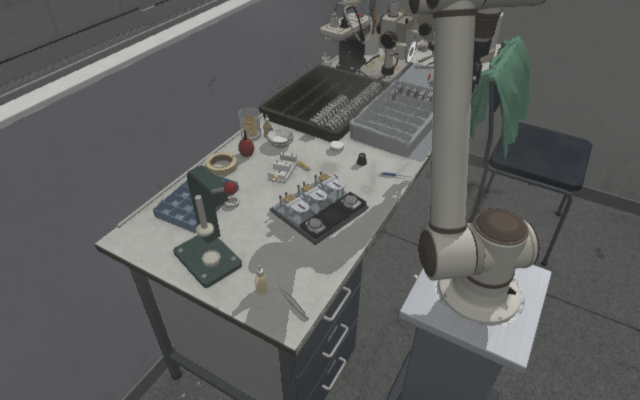

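The middle bay is empty, at yaw of about -0.29, with the pivot at about (530, -69, 58); both cameras and the watch spacing agree on this. I'll shut the jaws and roll 40° so that tool y runs along the pivot pin.

{"fn": "arm_command", "kwargs": {
  "commands": [0,0,0,8,0,0,0,8,0,0,0,8,0,0,0,8,0,0,0,8],
  "jaw": 0
}}

```text
clock: 1.5
position: [247.3, -574.0, 231.3]
ee_rot: [0.159, 0.987, -0.0, 0.0]
contact_force: [0.4, -0.4, 0.0]
gripper_width: 12.3
```

```bash
cat >> h.py <<'E'
from scipy.spatial.transform import Rotation as R
PIV=np.array([530,-69.3,58.]); YAW=-0.29
bx=np.array([np.cos(YAW),np.sin(YAW),0]); by=np.array([-np.sin(YAW),np.cos(YAW),0])
def st(t=None):
    s=arm.read_state(); Rm=R.from_quat(s['ee_rot']).as_matrix(); d=np.array(s['position'])-PIV
    print('t',round(s['clock'],2),'bay',np.round([d@bx,d@by,d[2]],1),'F',np.round(s['contact_force'],1),'w',s['gripper_width'])
    print('roll err deg',np.degrees(np.arctan2(Rm[:,1]@bx,Rm[:,1]@by)), 'toolz',np.round(Rm[:,2],3))
    if t is not None: print('tool shift mm',np.round(Rm.T@(PIV+bx*t[0]+by*t[1]+np.array([0,0,t[2]])-np.array(s['position'])),1))
E
python3 -c "
from h import *
st([24,0,80])"
```

```text
t 1.5 bay [-126.6 -564.4  173.3] F [ 0.4 -0.4  0. ] w 12.273522809889771
roll err deg 1.6316656079130685 toolz [ 0. -0. -1.]
tool shift mm [-134.5  568.5   93.3]
```

{"fn": "arm_command", "kwargs": {
  "commands": [-0.01,0.04,0,0,-0.01,0.04,0,0,-0.01,0.04,0,0,-0.01,0.04,0,0,-0.01,0.04,0,0]
}}

```text
clock: 2.0
position: [359.0, -398.9, 230.1]
ee_rot: [0.165, 0.986, -0.001, -0.0]
contact_force: [0.4, -0.2, 0.5]
gripper_width: 0.1
```

{"fn": "arm_command", "kwargs": {
  "commands": [-0.01,0.04,0,0,-0.01,0.04,0,0,-0.01,0.04,0,0,-0.01,0.04,0,0,-0.01,0.04,0,0]
}}

```text
clock: 2.5
position: [475.0, -218.3, 231.5]
ee_rot: [0.165, 0.986, -0.001, 0.002]
contact_force: [0.5, -0.6, -0.4]
gripper_width: -0.1
```

```bash
python3 -c "
from h import *
st([24,0,60])"
```

```text
t 2.5 bay [ -10.1 -158.6  173.5] F [ 0.5 -0.6 -0.4] w -0.0795183019882766
roll err deg 2.349418995173569 toolz [ 0.003 -0.002 -1.   ]
tool shift mm [-27.2 160.  113.4]
```

{"fn": "arm_command", "kwargs": {
  "commands": [-0.008,0.04,0,-2,-0.007,0.04,0,0,-0.007,0.04,0,0,-0.005,0.035,0.03,0,0,0.005,0.03,0]
}}

```text
clock: 3.0
position: [557.5, -63.8, 176.2]
ee_rot: [0.144, 0.99, 0.0, 0.01]
contact_force: [-0.4, -1.3, -1.5]
gripper_width: -0.1
```

{"fn": "arm_command", "kwargs": {
  "commands": [0,0,0.02,0,0,0,0.02,0,0,0,0,0,0,0,0,0,0,0,0,0]
}}

```text
clock: 3.5
position: [557.7, -61.4, 132.4]
ee_rot: [0.141, 0.99, -0.0, 0.007]
contact_force: [-0.5, 0.1, -0.7]
gripper_width: 0.1
```

```bash
python3 -c "
from h import *
st([24,0,6])
for c in ['top','side']:
    im=snap(c,c+'1.png')
    for t in ['bay_empty_pivot','bay_empty_pocket','bay_empty_far_rest','tail_empty']:
        for r in arm.place_of(c,t)[:2]: print(c,t,round(r['confidence'],2),np.round(w(c,r['centre'])))
    y,x=(140,250) if c=='top' else (150,250)
    cv2.imwrite('pics/'+c+'1z.png',cv2.resize(im[y:y+130,x:x+170,::-1],None,fx=4.5,fy=4.5,interpolation=2))
"
```

```text
t 3.5 bay [24.3 15.5 74.4] F [-0.5  0.1 -0.7] w 0.14713160045599297
roll err deg -0.3467291662315909 toolz [ 0.014 -0.003 -1.   ]
tool shift mm [  1.3 -15.6  68.3]
top bay_empty_pivot 0.75 [526. -69.  59.]
top bay_empty_pivot 0.61 [442. -42.  23.]
top bay_empty_pocket 0.89 [440. -42.  22.]
top bay_empty_far_rest 0.71 [577. -82.  56.]
top tail_empty 0.97 [557. -76.  62.]
side bay_empty_pivot 0.86 [528. -69.  57.]
side bay_empty_pocket 0.85 [437. -41.  18.]
side bay_empty_far_rest 0.89 [578. -82.  52.]
side tail_empty 0.72 [556. -75.  57.]
side tail_empty 0.59 [ 418. -109.   19.]
```

View pics/side1z.png

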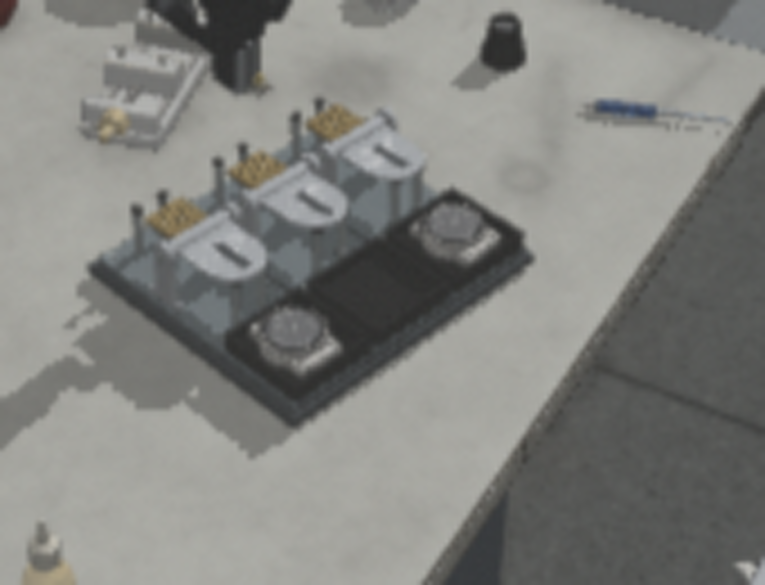

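{"fn": "arm_command", "kwargs": {
  "commands": [0,-0.015,0.015,0,0,0,0.015,0,0,0,0.01,0,0,0,0.01,0,0,0,0,0]
}}

```text
clock: 4.5
position: [554.7, -76.1, 80.6]
ee_rot: [0.141, 0.99, -0.0, 0.008]
contact_force: [-1.1, -0.4, -0.9]
gripper_width: -0.4
```

```bash
python3 -c "
from h import *
st([24,0,0])
for c in ['top','side']:
    im=snap(c,c+'2.png')
    y,x=(140,250) if c=='top' else (150,250)
    cv2.imwrite('pics/'+c+'2z.png',cv2.resize(im[y:y+130,x:x+170,::-1],None,fx=4.5,fy=4.5,interpolation=2))
"
```

```text
t 4.5 bay [25.6  0.6 22.6] F [-1.1 -0.4 -0.9] w -0.39135071065377197
roll err deg -0.3982344164451716 toolz [ 0.016 -0.003 -1.   ]
tool shift mm [ 2.  -0.6 22.6]
```

View pics/side2z.png

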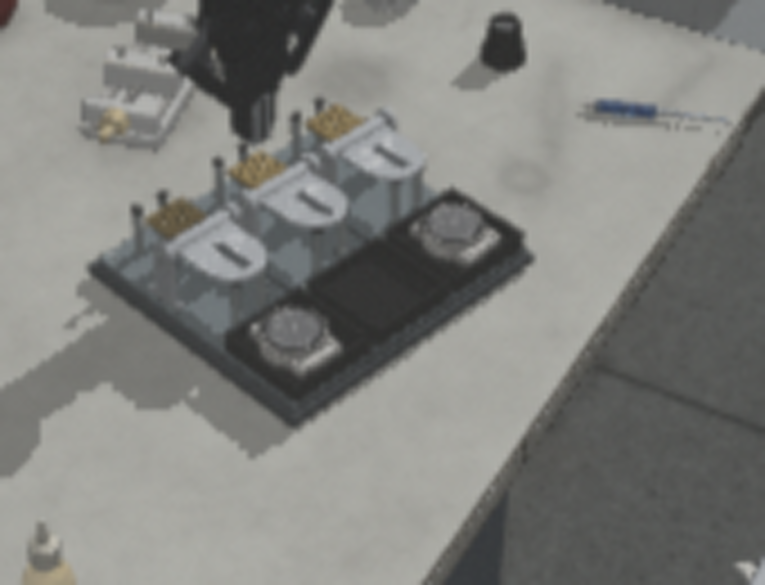

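View pics/top2z.png

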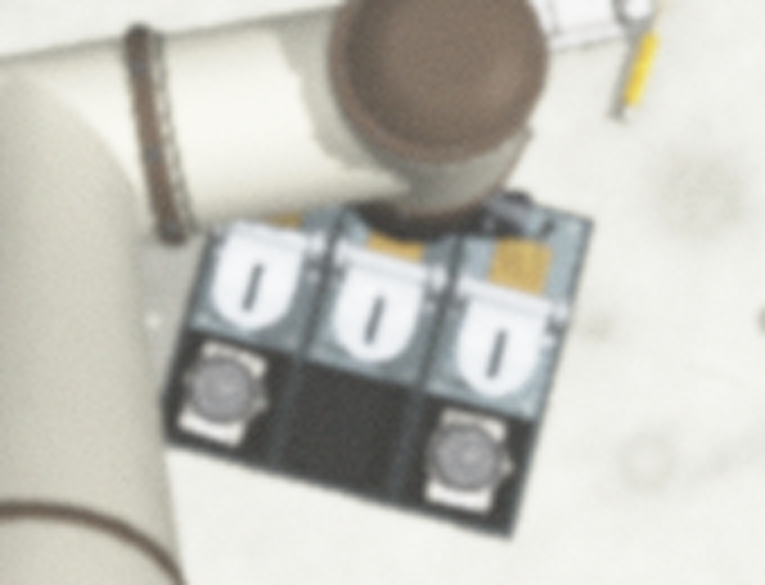

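The side view shows the closed fingers above the middle brass tail (around 255,135 in the crop), and all three flags still have the bar mark up. Pressing down now.

{"fn": "arm_command", "kwargs": {
  "commands": [0,0,0.008,0,0,0,0.008,0,0,0,0.006,0,0,0,0.005,0,0,0,0.005,0]
}}

```text
clock: 5.1
position: [558.3, -75.6, 50.0]
ee_rot: [0.14, 0.99, 0.0, 0.012]
contact_force: [-0.1, 0.8, 1.6]
gripper_width: -0.2
```

{"fn": "arm_command", "kwargs": {
  "commands": [0,0,0.005,0,0,0,0.005,0,0,0,0.005,0,0,0,0.005,0,0,0,0,0]
}}

```text
clock: 5.6
position: [559.6, -75.7, 27.9]
ee_rot: [0.14, 0.99, 0.0, 0.012]
contact_force: [-0.2, 1.0, 1.0]
gripper_width: 0.1
```

```bash
python3 -c "
from h import *
st([25,0,-26])
for c in ['side']:
    im=snap(c,c+'3.png')
    y,x=(140,250) if c=='top' else (150,250)
    cv2.imwrite('pics/'+c+'3z.png',cv2.resize(im[y:y+130,x:x+170,::-1],None,fx=4.5,fy=4.5,interpolation=2))
"
```

```text
t 5.6 bay [ 30.2   2.4 -30.1] F [-0.2  1.   1. ] w 0.13504804836230355
roll err deg -0.5141548828406056 toolz [ 0.025 -0.003 -1.   ]
tool shift mm [ 5.1 -2.3 -4.2]
```

View pics/side3z.png

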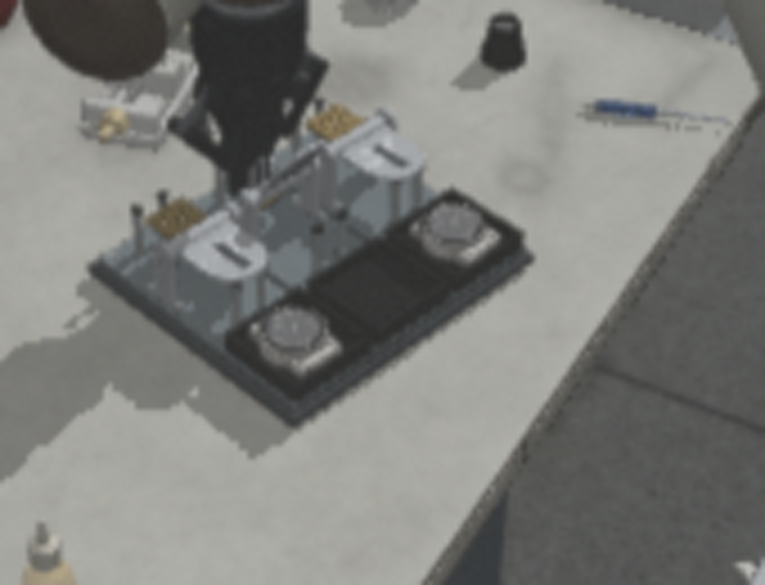

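{"fn": "arm_command", "kwargs": {
  "commands": [0.003,-0.002,0,0,0.003,0,0,0,0,0,0,0,-0.003,0,-0.005,0,0,0,-0.02,0]
}}

```text
clock: 6.15
position: [553.2, -76.9, 51.7]
ee_rot: [0.14, 0.99, -0.0, 0.01]
contact_force: [0.1, -0.2, -0.5]
gripper_width: 0.1
```

{"fn": "arm_command", "kwargs": {
  "commands": [0,0,-0.03,0,0,0,-0.04,0,0,0,-0.03,0,0,0,0,0,0,0,0,0]
}}

```text
clock: 6.65
position: [551.2, -77.0, 159.3]
ee_rot: [0.14, 0.99, -0.0, 0.01]
contact_force: [-0.7, -0.2, -0.5]
gripper_width: -0.3
```

```bash
python3 -c "
from h import *
st([-55,0,80])
for c in ['side']:
    im=snap(c,c+'4.png')
    y,x=(140,250) if c=='top' else (150,250)
    cv2.imwrite('pics/'+c+'4z.png',cv2.resize(im[y:y+130,x:x+170,::-1],None,fx=4.5,fy=4.5,interpolation=2))
"
```

```text
t 6.65 bay [ 22.5  -1.3 101.3] F [-0.7 -0.2 -0.5] w -0.26337853857583615
roll err deg -0.49092575749611705 toolz [ 0.021 -0.003 -1.   ]
tool shift mm [77.9  1.9 19.7]
```

View pics/side4z.png

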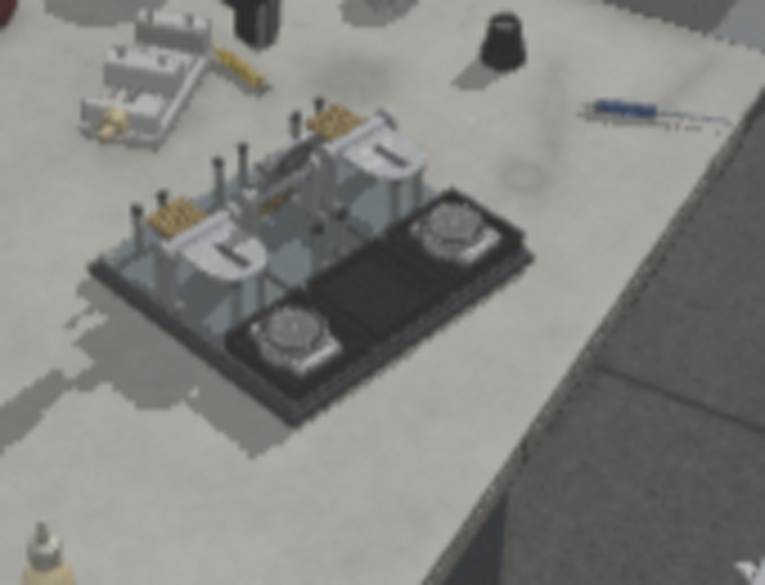

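The flag is standing up: the side view shows its underside at about (290,165). Next I'll go over it to the robot's side.

{"fn": "arm_command", "kwargs": {
  "commands": [0.025,0,0,0,0.03,0,0,0,0.025,0,0,0,0,0,0.02,0,0,0,0.02,0]
}}

```text
clock: 7.2
position: [471.0, -55.0, 114.0]
ee_rot: [0.141, 0.99, -0.001, 0.008]
contact_force: [0.9, -0.7, -0.6]
gripper_width: 0.1
```

{"fn": "arm_command", "kwargs": {
  "commands": [0,0,0.02,0,0,0,0.01,0,0,0,0,0,0,0,0,0,0,0,0,0]
}}

```text
clock: 7.7
position: [467.5, -55.9, 78.6]
ee_rot: [0.141, 0.99, -0.003, 0.003]
contact_force: [0.2, 0.4, 0.9]
gripper_width: 0.1
```

```bash
python3 -c "
from h import *
st([-15,0,30])
for c in ['side']:
    im=snap(c,c+'5.png')
    y,x=(140,250) if c=='top' else (150,250)
    cv2.imwrite('pics/'+c+'5z.png',cv2.resize(im[y:y+130,x:x+170,::-1],None,fx=4.5,fy=4.5,interpolation=2))
"
```

```text
t 7.7 bay [-63.7  -5.   20.6] F [0.2 0.4 0.9] w 0.0811463198551298
roll err deg -0.4510474095009064 toolz [ 0.005 -0.007 -1.   ]
tool shift mm [-48.8   4.6  -9.1]
```

View pics/side5z.png

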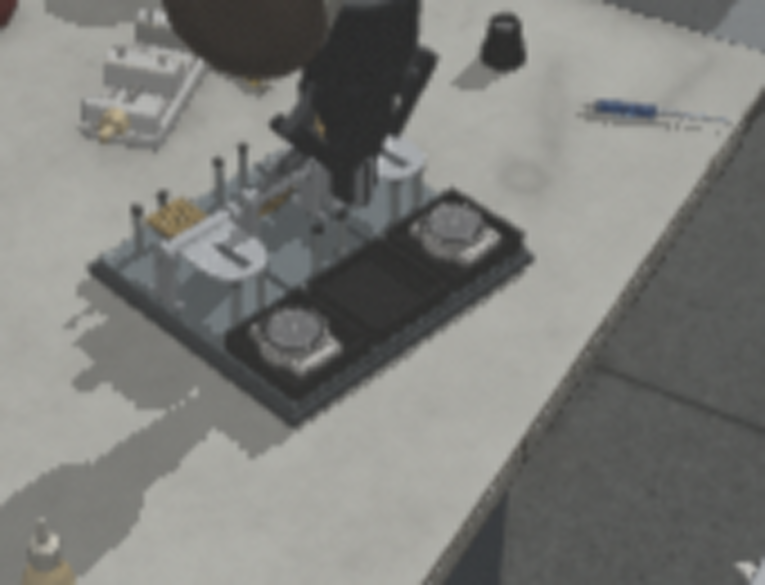

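{"fn": "arm_command", "kwargs": {
  "commands": [0,0.005,-0.01,0,-0.01,0,0,0,-0.01,0,0,0,-0.01,0,0,0,-0.01,0,0,0]
}}

```text
clock: 8.25
position: [511.6, -62.0, 92.8]
ee_rot: [0.14, 0.99, -0.002, 0.006]
contact_force: [-0.4, 0.5, -1.1]
gripper_width: -0.0
```

{"fn": "arm_command", "kwargs": {
  "commands": [-0.01,0,0,0,-0.01,0,0,0,-0.01,0,0,0,-0.01,0,0,0,0,0,0,0]
}}

```text
clock: 8.75
position: [554.2, -75.1, 91.6]
ee_rot: [0.141, 0.99, -0.002, 0.004]
contact_force: [-0.7, -0.3, 0.6]
gripper_width: 0.2
```

```bash
python3 -c "
from h import *
st([20,0,28])
for c in ['side']:
    im=snap(c,c+'6.png')
    y,x=(140,250) if c=='top' else (150,250)
    cv2.imwrite('pics/'+c+'6z.png',cv2.resize(im[y:y+130,x:x+170,::-1],None,fx=4.5,fy=4.5,interpolation=2))
"
```

```text
t 8.75 bay [24.9  1.3 33.6] F [-0.7 -0.3  0.6] w 0.23581928464275181
roll err deg -0.4198934386523301 toolz [ 0.007 -0.006 -1.   ]
tool shift mm [ 4.9 -1.3  5.6]
```

View pics/side6z.png

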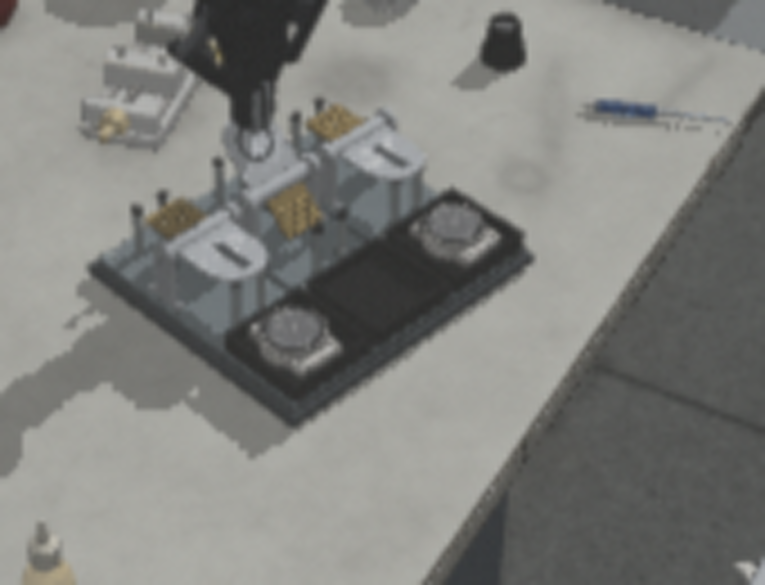

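The flag is well past upright with its ring mark showing at about (257,143). I'll now press it down.

{"fn": "arm_command", "kwargs": {
  "commands": [-0.005,0,0.006,0,-0.003,0,0.006,0,0,0,0.006,0,0,0,0.004,0,0,0,0,0]
}}

```text
clock: 9.3
position: [562.4, -77.4, 68.3]
ee_rot: [0.14, 0.99, -0.002, 0.005]
contact_force: [0.3, 0.3, 0.1]
gripper_width: -0.2
```

```bash
python3 -c "
from h import *
st([32,0,4])"
```

```text
t 9.3 bay [33.4  1.5 10.3] F [0.3 0.3 0.1] w -0.2093939510278237
roll err deg -0.4618352275292199 toolz [ 0.009 -0.006 -1.   ]
tool shift mm [ 1.5 -1.5  6.2]
```

{"fn": "arm_command", "kwargs": {
  "commands": [0,0,0.003,0,0,0,0.002,0,0,0,0.001,0,0,0,0.001,0,0,0,0,0]
}}

```text
clock: 9.8
position: [562.7, -77.3, 61.1]
ee_rot: [0.14, 0.99, -0.002, 0.006]
contact_force: [-0.3, 0.6, 0.6]
gripper_width: 0.1
```

```bash
python3 -c "
from h import *
st([32,0,2])"
```

```text
t 9.8 bay [33.6  1.7  3.1] F [-0.3  0.6  0.6] w 0.11435026836341679
roll err deg -0.49423374958867045 toolz [ 0.01  -0.006 -1.   ]
tool shift mm [ 1.7 -1.6  1.1]
```

{"fn": "arm_command", "kwargs": {
  "commands": [0,0,0.0005,0,0,0,0,0,0,0,0.0005,0,0,0,0,0,0,0,0,0]
}}

```text
clock: 10.3
position: [562.5, -77.2, 60.2]
ee_rot: [0.14, 0.99, -0.002, 0.005]
contact_force: [0.7, -0.4, 1.8]
gripper_width: -0.0
```

{"fn": "arm_command", "kwargs": {
  "commands": [0,0,0.0005,0,0,0,0,0,0,0,0,0,0,0,0,0,0,0,0,0]
}}

```text
clock: 10.8
position: [562.5, -77.2, 59.7]
ee_rot: [0.14, 0.99, -0.002, 0.005]
contact_force: [0.4, -0.7, 1.2]
gripper_width: -0.4
```

The tip height is within 0.2 mm of the flat value of 59.5. Now I'll lift off and look.

{"fn": "arm_command", "kwargs": {
  "commands": [0,0,-0.01,0,0,0,-0.02,0,0,0,-0.04,0,0,0,-0.04,0,0,0,-0.04,0]
}}

```text
clock: 11.3
position: [556.4, -76.7, 209.5]
ee_rot: [0.141, 0.99, -0.004, -0.003]
contact_force: [0.9, 0.8, -0.6]
gripper_width: -0.1
```

{"fn": "arm_command", "kwargs": {
  "commands": [-0.01,-0.04,0,0,-0.01,-0.04,0,0,-0.01,-0.04,0,0,-0.01,-0.04,0,0,-0.01,-0.04,0,0]
}}

```text
clock: 11.8
position: [554.1, -284.3, 225.3]
ee_rot: [0.135, 0.991, -0.003, 0.008]
contact_force: [0.5, 0.6, 0.4]
gripper_width: 0.1
```

{"fn": "arm_command", "kwargs": {
  "commands": [0,-0.04,0,0,0,-0.04,0,0,0,0,0,0,0,0,0,0,0,0,0,0]
}}

```text
clock: 12.3
position: [529.6, -368.8, 227.4]
ee_rot: [0.138, 0.99, -0.003, 0.008]
contact_force: [0.8, 1.2, -0.3]
gripper_width: 0.3
```

```bash
python3 -c "
from h import *
st()
for c in ['side','top']:
    im=snap(c,c+'7.png')
    y,x=(140,250) if c=='top' else (150,250)
    cv2.imwrite('pics/'+c+'7z.png',cv2.resize(im[y:y+130,x:x+170,::-1],None,fx=4.5,fy=4.5,interpolation=2))
    for t in ['tail_empty','watch_a']:
        for r in arm.place_of(c,t)[:3]: print(c,t,round(r['confidence'],2),np.round(w(c,r['centre'])))
"
```

```text
t 12.3 bay [  85.3 -287.1  169.4] F [ 0.8  1.2 -0.3] w 0.2656724669360144
roll err deg -0.7336260086849004 toolz [ 0.015 -0.008 -1.   ]
side tail_empty 0.63 [501. -61.  54.]
side watch_a 0.73 [462.  28.  22.]
side watch_a 0.44 [ 420. -112.   22.]
top tail_empty 0.93 [503. -59.  56.]
top watch_a 0.82 [ 416. -109.   20.]
top watch_a 0.4 [504. -61.  57.]
```

View pics/side7z.png

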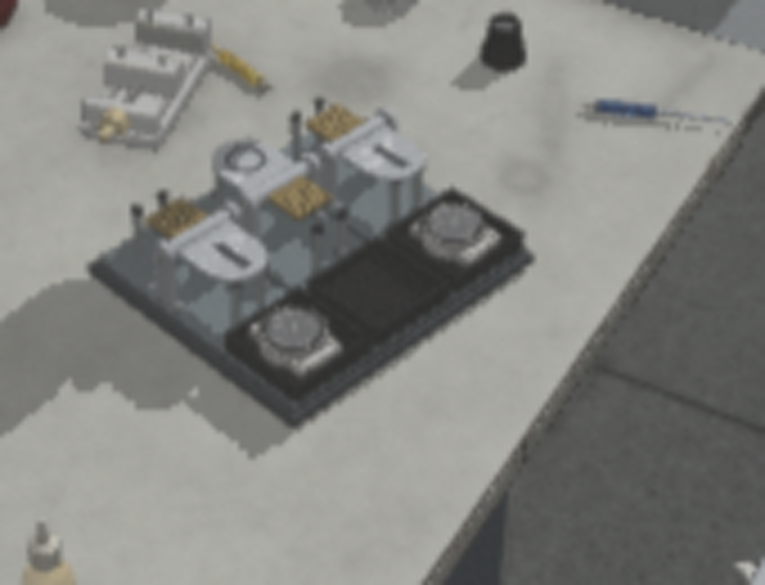

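View pics/top7z.png

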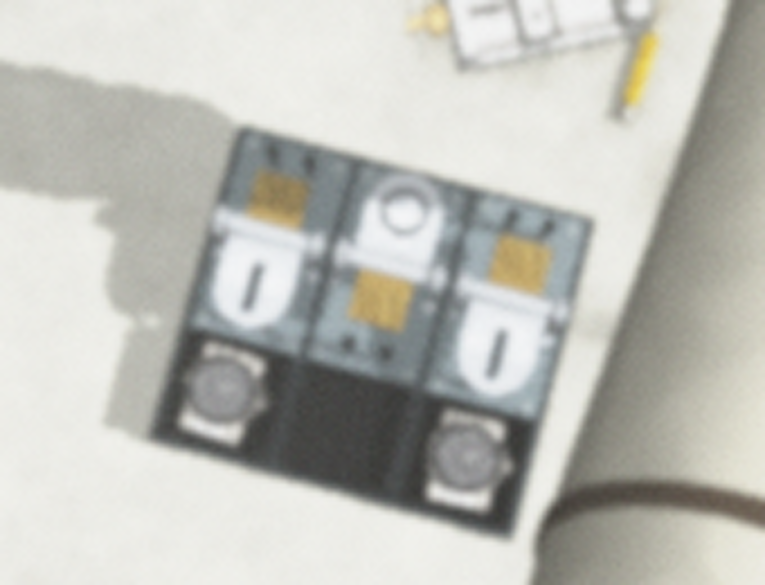

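The pictures show the middle flag flat on its far rest with the ring mark up, at about (405,210) in the top crop. The neighbouring flags and both watches are unchanged, and the arm is clear.

```bash
python3 -c "
from h import *
print(arm.job_done())"
```

```text
the job is handed in; nothing more can be done
None
```

The empty middle bay's flag now lies flat on its far rest with the ring mark up, and I handed the job in at about 12.6 s of the 38 s allowed. No verdict was reported.

**What I did:** With the jaws shut, I pressed the brass tail down about 30 mm below the pin, which tipped the flag up to roughly 60°. I then pushed it over from the robot's side and pressed it down until the fingertip reached 59.7 mm, against 59.5 mm expected for a flat flag. I lifted off and moved the arm clear of everything.

**Last checks:**
- **Flag:** both cameras show the ring mark up. The tail is now on the robot's side at a height of 54–56 mm, against 55.5 mm expected.
- **Other flags and watches:** both other flags still show the bar mark. The watches are within about 4 mm of where they started, which is within the network's error.
- **Forces:** the measured force stayed under about 2 N in every reading I took.
- **Loose things:** I did not measure the loupe, tin and dropper bottle again. The arm never went below 200 mm anywhere near them.

**What was off:** the finger drifted about 5 mm away from the robot while pressing the tail, ending about 3 mm short of the far rest pins, and I corrected that before lifting. The top camera also reported the tail as a low-confidence watch, which I ignored.

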